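Pack the dryer service caddy

ROBOT

A 7-joint arm with a two-finger parallel gripper is mounted at the origin on the work surface. World frame = base frame: x ahead of the robot, y to its left, z up, the work surface at z = 0. Lengths are in m, angles in rad, forces in N, time in s.
With the tool pointing down it reaches from about 0.425 to 0.825 m from the base axis. Payload 3.6 kg.
Tool frame: the origin (TCP) lies at the very end of the fingers, on their centre line; the grasp point (between the pads) lies 19 mm behind it; z points along the fingers, y is the line along which they close (so a half turn about z gives the same grasp; the last joint's range is limited). The gripper opens to 93 mm and grips with 3 to 60 N. Pads are 15 mm wide; open, the fingers measure 128 mm over their backs; the gripper's body (75 mm by 188 mm) begins 65 mm behind the grasp point.
Start: joints at [1.161, 0.615, -0.013, 1.423, 0.008, 1.103, -0.04], TCP at [0.243, -0.603, 0.219] pointing down, gripper open.
Joint ranges: [-3.12, 3.12], [-0.3, 2.06], [-1.34, 1.32], [0.26, 2.42], [-1.36, 4.5], [0.01, 1.98], [-2.84, 2.84]. Speed limits (rad/s): [2.79, 2.79, 3.14, 3.14, 3.14, 3.14, 3.14].

INTERFACE

Orientations are given as a unit quaternion [w, x, y, z].
In Python, from workcell import robot gives the robot as it stands.
- The arm moves only by the tool pendant, called after ">>>" by a JSON object that holds its "method" and its "body". Schema: {"type":"object","properties":{"segments":{"type":"array","items":{"type":"array","items":{"type":"array","items":{"type":"number"},"minItems":6,"maxItems":6},"minItems":1,"maxItems":20},"minItems":1,"maxItems":1},"aperture":{"type":"number"},"grip_force":{"type":"number"},"only":{"type":"string"},"quiet":{"type":"boolean"},"lines":{"type":"string"}},"required":["segments"],"additionalProperties":false}. segments is a list that holds a single list of rows (three levels of brackets), with 1 to 20 rows, each of 6 numbers: dx, dy, dz in units of 50 mm, then a rotation vector rx, ry, rz in units of 0.1 rad; each row is the pose to reach, as a shift and turn from the pose commanded when the call began, along the tool's axes at that moment; what a row does not reach only later rows make up. A row lasts 1/8 s, in which the tool goes at most 0.0625 m and 0.188 rad, less where a joint would pass 70% of its speed; a pose out of reach is approached as far as the arm can. aperture is the finger opening in m, set as the call begins (left out keeps the last). The fingers move at their own pace and stop on an object; grip_force is the grip in N (left out, the last holds). Time passes only in rows, so rows that do not move let the fingers close. The tool returns the time, the measured TCP pose, the force, the opening and the grip force at its end. only (a regular expression) keeps the lines of the reply that match it, lines (a string "A,B") keeps lines A to B, and quiet returns only ok. Input that does not fit is refused with a message, and nothing moves.
- robot.read_state(): the state, without advancing time (a new reading comes with each control period).
- robot.get_image(name): name is "side" or "top" or "wrist"; returns a dict with "image" (480x640x3 uint8, blue, green, red), "fx", "fy", "cx", "cy" (pixels), "xyz" and "attitude" of the camera in the world; the wrist camera has in their place "hand_eye" (4x4, takes a point from camera to tool coordinates, whose origin is the TCP and whose axes are the flange's). Camera axes: x right, y down, z forward; pixel columns grow to the right and rows downward; lengths in m; the calibration is good to about 2 mm. A picture is of the moment at which its call begins: read the wrist's pose just before it. There is no depth.
- robot.job_done(): hands the job in; it is judged then, once.
The state is a dict: "clock": time; "q": joint angles; "joint_velocities": joint speeds; "joint_torque": joint torques, N m; "tcp_pos": TCP position; "tool_rot": TCP orientation; "ft_force": force on the tool from outside, world axes, zero at the start; "ft_torque": the same for the moment, N m; "grip_width": finger opening in m; "grasp_force": force on a finger pad.
Only numpy, scipy, OpenCV 4.12 (cv2) and the standard library are available. Lean on these libraries where they do the work, as an engineer would, in place of code of your own. Each camera call takes 0.05 s, during which the arm holds its last target. There are 200 camera calls.

TASK

Pack the dark caddy for a dryer repair: put the drum roller (the large black wheel) flat in the big round well, the aluminium capacitor standing in the small round well, the levelling foot stud-up in the square pocket, and the long white door handle on its two feet lengthwise in the long trough. The small wheel and the short handle are washer parts: leave them where they lie.

Things in the scene. Friction and masses are not known exactly. Their poses are not given: they have to be found in the camera images.
- drum_roller: The drum roller to pack: the LARGE black rubber wheel lying flat, 64 mm diameter, 28 mm tall, white hub disc and steel bush on top, about 120 g. Origin at the centre of its underside, z up. 
- capacitor: The motor capacitor to pack: a plain aluminium can standing upright, 40 mm diameter, 72 mm tall, with a black top and two small brass blades reaching 81 mm, about 170 g. Origin at the centre of its underside, z up. 
- levelling_foot: The levelling foot to pack: a round black base 44 mm across and 14 mm high (9 mm at its edge), a steel collar of 22 mm diameter up to 22 mm, and above it an upright steel threaded stud of 12 mm diameter up to 75 mm, the place to take it; about 120 g. Origin at the centre of its underside, z up. 
- long_handle: The door handle to pack: the LONGER white bar handle, 96 mm long (along its x), 22 mm wide (along its y), 36 mm tall, standing on two feet 20 mm long at its ends; the bar is the top 16 mm (20 to 36 mm up), open beneath; about 90 g. Origin at its middle, level with the undersides of its feet, z up.
- small_roller: Look-alike, to be left: the SMALL black rubber wheel, 42 mm diameter, 28 mm tall, with the same white hub. Origin at the centre of its underside, z up. 
- short_handle: Look-alike, to be left: the SHORTER white bar handle, 56 mm long (along its x), 22 mm wide, 36 mm tall, same section as the long one. Origin at the centre of its underside, z up. 
- big_well: The big round well, for the drum roller, inner diameter 92 mm. White insert fixed in the caddy, walls 3 mm; its floor is at z = 6 mm above the table, its rim at z = 15 mm. Origin at the centre of its underside (z = 3 mm), z up. The caddy: dark steel tray 222 x 276 mm, rim at z = 18 mm, holding the four inserts two by two, centres 106 and 134 mm apart, in any order.
- small_well: The small round well, for the capacitor, inner diameter 64 mm. White insert fixed in the caddy, walls 3 mm; its floor is at z = 6 mm above the table, its rim at z = 15 mm. Origin at the centre of its underside (z = 3 mm), z up. 
- square_pocket: The square pocket, for the levelling foot, inside 70 x 70 mm. White insert fixed in the caddy, walls 3 mm; its floor is at z = 6 mm above the table, its rim at z = 15 mm. Origin at the centre of its underside (z = 3 mm), z up. 
- trough: The long trough, for the long handle, inside 120 mm long (along its y) and 46 mm wide (along its x). White insert fixed in the caddy, walls 3 mm; its floor is at z = 6 mm above the table, its rim at z = 15 mm. Origin at the centre of its underside (z = 3 mm), z up. 

How it is judged:
At the end, for the whole second after the job is handed in: Roller, capacitor, foot and long handle rest on the floor of their own inserts (within 3.5 mm; 18, 16, 21, 20 mm of its centre), upright within 0.12 rad, the handle within 0.35 rad of the trough's length, all still; small roller and short handle within 30 mm of their start (horizontal distance between drum_roller and big_well below 0.018 m and z of drum_roller in the frame of big_well between 0 and 0.0065 m and angle between each of drum_roller, capacitor, levelling_foot, long_handle's own z axis and vertical below 0.12 rad and linear speed of each of drum_roller, capacitor, levelling_foot, long_handle below 0.02 m/s and horizontal distance between capacitor and small_well below 0.016 m and z of capacitor in the frame of small_well between 0 and 0.0065 m and horizontal distance between levelling_foot and square_pocket below 0.021 m and z of levelling_foot in the frame of square_pocket between 0 and 0.0065 m and horizontal distance between long_handle and trough below 0.02 m and z of long_handle in the frame of trough between 0 and 0.0065 m and angle between the x axis of long_handle and the y axis of trough, either way round below 0.35 rad and distance of each of small_roller, short_handle from where it was at the start of the episode below 0.03 m); the robot touches nothing.
It fails at once if the small roller or the short handle is carried off or pushed more than 30 mm (distance of any of small_roller, short_handle from where it was at the start of the episode above 0.03 m).
It also fails if it takes over 128 s, if anything falls off the work surface, if the arm or the gripper's body presses on something with over 40 N, if the wrist force passes 120 N, or if a joint passes its speed limit or range.

## Working session

There is one attempt and no reset: what is moved stays moved. The work goes in short steps, Python scripts to look and compute and a tool call to move; the robot and the scene stay as the last step left them, time stands still between calls to the robot, and variables do not carry over. Pictures are saved under pics/ and viewed, at most 14 in all, crops included, and the job is handed in when it is done.

```bash
ls; mkdir -p pics; python3 - <<'E'
from workcell import robot
import cv2
s=robot.read_state();print(s['tcp_pos'],s['tool_rot'],s['clock'],s['grip_width'])
for n in("top","side"):
    d=robot.get_image(n);cv2.imwrite(f"pics/{n}0.png",d["image"]);print(n,{k:v for k,v in d.items() if k!="image"})
E
```

```text
pics
workcell.py
[ 0.24252976 -0.60220919  0.21750278] [-1.24487713e-03  9.81729327e-01  1.90278521e-01 -2.50288316e-04] 0.0 0.09301894028130493
top {'fx': 621.038289121499, 'fy': 621.038289121499, 'cx': 321.41282676825307, 'cy': 244.85864257001222, 'xyz': array([ 0.37098216, -0.00836081,  1.13140042]), 'attitude': array([-0.048632  ,  0.71468002, -0.69547007,  0.05646928])}
side {'fx': 456.0539575788289, 'fy': 456.0539575788289, 'cx': 319.15692836810325, 'cy': 236.109461687371, 'xyz': array([0.27638629, 0.62052202, 0.79343945]), 'attitude': array([ 0.07121745, -0.15865173,  0.91985924, -0.35159163])}
```

View pics/top0.png

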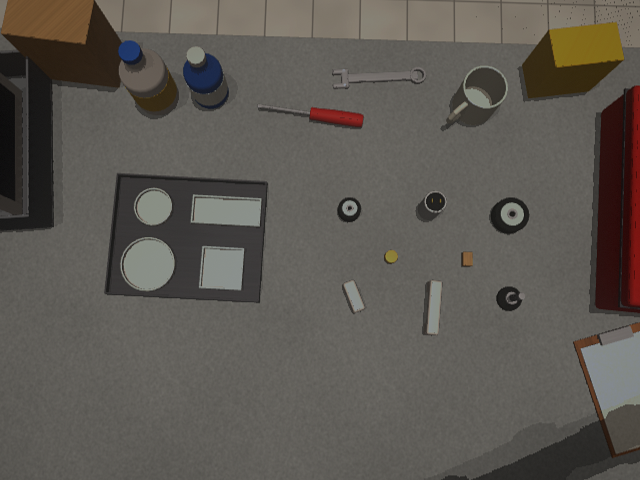

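View pics/side0.png

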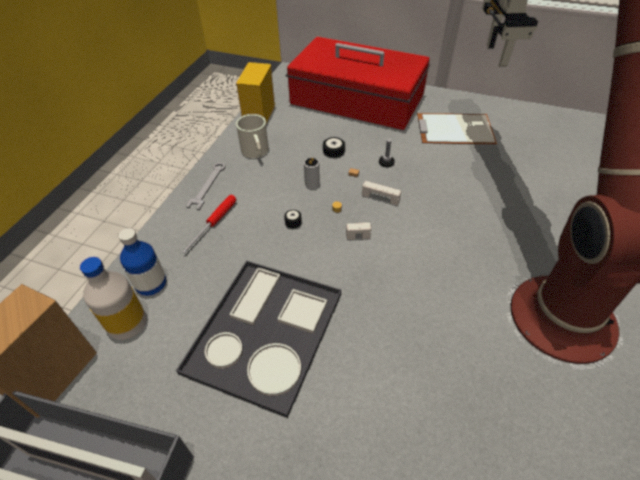

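The top view shows everything. Pixel positions are:
- Roller (512,214), capacitor (434,203), foot (509,298), long handle (433,307).
- Decoys: small wheel (349,209), short handle (354,296).
- Wells: small round (153,207), trough (226,211), big round (148,264), square (222,268).

The side view agrees with this.

```bash
cat > h.py <<'E'
import cv2,numpy as np
from scipy.spatial.transform import Rotation as R
from workcell import robot
def quat(q): return R.from_quat([q[1],q[2],q[3],q[0]])
def cast(d,uv,z):
    r=quat(d["attitude"]).apply([(uv[0]-d["cx"])/d["fx"],(uv[1]-d["cy"])/d["fy"],1])
    return d["xyz"]+r*(z-d["xyz"][2])/r[2]
def blobs(mask,amin=40):
    out=[]
    for c in cv2.findContours(mask.astype(np.uint8),cv2.RETR_EXTERNAL,cv2.CHAIN_APPROX_NONE)[0]:
        if cv2.contourArea(c)>amin:
            out.append((c,cv2.contourArea(c),cv2.minAreaRect(c)))
    return out
def go(x,y,z,yaw=None):
    "tool-axis shift from the present pose to the world goal (yaw = world angle of the closing line)"
    s=robot.read_state();T=quat(s['tool_rot']);d=T.inv().apply(np.array([x,y,z])-s['tcp_pos'])
    ty=T.apply([0,1,0]);cur=np.arctan2(ty[1],ty[0]);w=None
    if yaw is not None: w=-((yaw-cur+np.pi/2)%np.pi-np.pi/2)
    print('shift',d.round(4),'rz',w,'yaw now',cur.round(3),'tilt',T.apply([0,0,1]).round(3))
E
python3 - <<'E'
from h import *
d=robot.get_image("top");im=d["image"];h=cv2.cvtColor(im,cv2.COLOR_BGR2HSV)
def rep(m,z,off=(0,0)):
    for c,a,r in blobs(m):
        u=np.array(r[0])+off
        p=cast(d,u,z);b=cv2.boxPoints(r)+off
        q=[cast(d,x,z)[:2] for x in b]
        e1,e2=q[1]-q[0],q[2]-q[1]
        if np.linalg.norm(e2)>np.linalg.norm(e1): e1,e2=e2,e1
        print(u.round(1),int(a),p[:2].round(4),'len',np.linalg.norm(e1).round(4),np.linalg.norm(e2).round(4),'ang',(np.arctan2(e1[1],e1[0])%np.pi).round(3))
x0,y0=100,170
sub=h[170:345,100:550]
w=(sub[...,2]>125)&(sub[...,1]<60)
for z in(.006,.028,.036): print("white z",z);rep(w,z,(x0,y0))
k=sub[...,2]<45
print("dark z0");rep(k,0.0,(x0,y0));
print("dark .028");rep(k,0.028,(x0,y0))
v=np.hstack([cv2.resize(im[a:a+75,b:b+75],None,fx=5,fy=5,interpolation=cv2.INTER_CUBIC) for a,b in((170,400),(262,475))])
cv2.imwrite("pics/c1.png",v)
print(robot.read_state()['clock'])
E
```

```text
white z 0.006
[434.2 307.1] 518 [ 0.4318 -0.2256] len 0.0947 0.0202 ang 3.068
[353.6 295.6] 287 [ 0.4485 -0.0794] len 0.054 0.0199 ang 0.392
[221.1 267.4] 1443 [0.4932 0.1627] len 0.077 0.0758 ang 1.538
[148.5 264.5] 1917 [0.4949 0.2945] len 0.0897 0.0892 ang 0.062
[512.  213.5] 356 [ 0.6086 -0.3703] len 0.0402 0.0395 ang 0.78
[349.5 207.5] 141 [ 0.6112 -0.0688] len 0.0245 0.0241 ang 0.018
[225.6 209.8] 1517 [0.6003 0.1597] len 0.1269 0.0515 ang 1.543
[153.4 207.3] 860 [0.601  0.2927] len 0.0677 0.0613 ang 2.083
white z 0.028
[434.2 307.1] 518 [ 0.4306 -0.2214] len 0.0928 0.0198 ang 3.068
[353.6 295.6] 287 [ 0.447 -0.078] len 0.053 0.0195 ang 0.392
[221.1 267.4] 1443 [0.4908 0.1594] len 0.0755 0.0743 ang 1.538
[148.5 264.5] 1917 [0.4925 0.2886] len 0.088 0.0875 ang 0.062
[512.  213.5] 356 [ 0.6039 -0.3633] len 0.0394 0.0387 ang 0.78
[349.5 207.5] 141 [ 0.6065 -0.0676] len 0.0241 0.0236 ang 0.018
[225.6 209.8] 1517 [0.5958 0.1565] len 0.1244 0.0505 ang 1.543
[153.4 207.3] 860 [0.5965 0.2868] len 0.0664 0.0601 ang 2.083
white z 0.036
[434.2 307.1] 518 [ 0.4302 -0.2199] len 0.0921 0.019
[... 405 characters left out ...]
860 [0.5949 0.2847] len 0.0659 0.0597 ang 2.083
dark z0
[508.2 298.4] 413 [ 0.4515 -0.3622] len 0.0435 0.0418 ang 2.052
[509.3 215.2] 1007 [ 0.6064 -0.3671] len 0.0711 0.064 ang 2.372
[349.  209.5] 407 [ 0.6086 -0.0682] len 0.0436 0.041 ang 0.017
[435. 201.] 227 [ 0.6295 -0.2285] len 0.0326 0.0316 ang 2.381
[159.9 200.4] 444 [0.6157 0.2832] len 0.3541 0.1765 ang 2.232
dark .028
[508.2 298.4] 413 [ 0.4495 -0.3535] len 0.0424 0.0407 ang 2.052
[509.3 215.2] 1007 [ 0.6005 -0.3582] len 0.0694 0.0624 ang 2.372
[349.  209.5] 407 [ 0.6027 -0.0667] len 0.0425 0.04 ang 0.017
[435. 201.] 227 [ 0.6231 -0.223 ] len 0.0318 0.0309 ang 2.381
[159.9 200.4] 444 [0.6097 0.276 ] len 0.3453 0.1721 ang 2.232
0.15
```

View pics/c1.png

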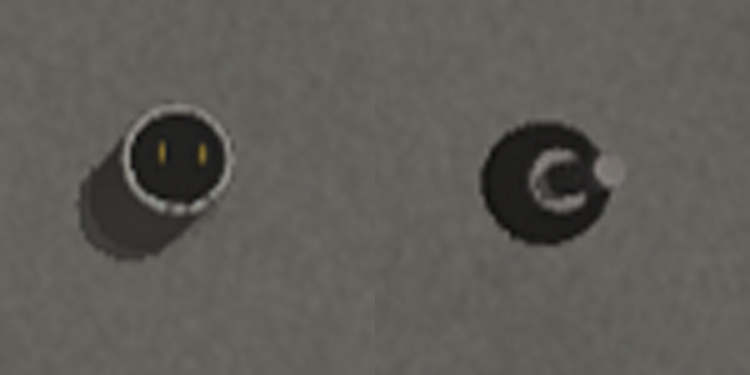

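```bash
python3 - <<'E'
from h import *
d=robot.get_image("top")
print('cap',cast(d,(435.6,201.6),.072),'stud top',cast(d,(522,296),.075),'foot base',cast(d,(508.2,298.4),.005))
go(.6039,-.3633,.10);go(.6039,-.3633,.015,0.0)
E
```

```text
cap [ 0.61196163 -0.21550817  0.072     ] stud top [ 0.45092179 -0.36249867  0.075     ] foot base [ 0.45117312 -0.36068429  0.005     ]
shift [ 0.4245 -0.0867  0.1181] rz None yaw now -1.188 tilt [-0.001  0.001 -1.   ]
shift [ 0.4245 -0.0866  0.2031] rz -1.1879427921333177 yaw now -1.188 tilt [-0.001  0.001 -1.   ]
```

Units first: shifts go in units of 50 mm and turns go in units of 0.1 rad. So 0.424 m is 8.48, 0.1 m is 2.

>>> {"method": "pendant", "body": {"segments": [[[8.48, -1.74, 2, 0, 0, 0], [8.48, -1.74, 2, 0, 0, 0], [8.48, -1.74, 2, 0, 0, 0], [8.48, -1.74, 2, 0, 0, 0], [8.48, -1.74, 2, 0, 0, 0], [8.48, -1.74, 2, 0, 0, 0], [8.48, -1.74, 2, 0, 0, 0], [8.48, -1.74, 2, 0, 0, 0], [8.48, -1.74, 2, 0, 0, 0], [8.48, -1.74, 2, 0, 0, 0], [8.48, -1.74, 2, 0, 0, 0]]], "aperture": 0.093, "grip_force": 25}}

```text
clock: 1.58
tcp_pos: [0.6021, -0.3661, 0.1193]
tool_rot: [0.001, 0.982, 0.189, -0.0]
ft_force: [-0.2, -0.4, 0.1]
grip_width: 0.0932
grasp_force: 0.0
```

```bash
python3 - <<'E'
from h import *
s=robot.read_state();d=robot.get_image("wrist");print(s['clock'],d['hand_eye']);cv2.imwrite('pics/w1.png',d['image'])
go(.6039,-.3633,.015)
E
```

```text
1.575 [[ 1.27264394e-03 -9.61742397e-01 -2.73952445e-01  7.52917662e-02]
 [ 9.99998010e-01  8.03139960e-04  1.82596529e-03  3.15907283e-04]
 [-1.53608608e-03 -2.73954224e-01  9.61741506e-01 -1.65554653e-01]
 [ 0.00000000e+00  0.00000000e+00  0.00000000e+00  1.00000000e+00]]
shift [ 0.0023 -0.0017  0.1043] rz None yaw now -1.191 tilt [ 0.    -0.001 -1.   ]
```

View pics/w1.png

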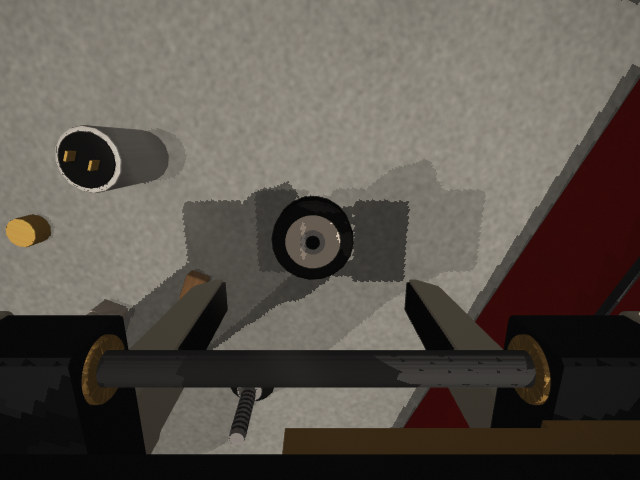

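Wrist view: roller hub is centred between the fingers at (312,241), with the capacitor off to the left at (88,160). The red toolbox is on the right, clear of the gripper.

```bash
cat >> h.py <<'E'
def wcast(uv,z):
    s=robot.read_state();d=robot.get_image("wrist");H=d['hand_eye'];T=quat(s['tool_rot'])
    o=T.apply(H[:3,3])+s['tcp_pos'];r=T.apply(H[:3,:3]@[(uv[0]-d["cx"])/d["fx"],(uv[1]-d["cy"])/d["fy"],1])
    return o+r*(z-o[2])/r[2]
E
python3 - <<'E'
from h import *
print(wcast((312,241),.028),wcast((89,158),.072),wcast((238,437),.075))
E
```

```text
[ 0.6048203  -0.36264038  0.028     ] [ 0.6150053  -0.21578023  0.072     ] [ 0.45601525 -0.36229464  0.075     ]
```

In the tool's units: 0.003 m is 0.06, -0.001 m is -0.02.

>>> {"method": "pendant", "body": {"segments": [[[0.06, -0.02, 1, 0, 0, 0], [0.06, -0.02, 1.8, 0, 0, 0], [0.06, -0.02, 2.06, 0, 0, 0], [0.06, -0.02, 2.06, 0, 0, 0]]]}}

```text
clock: 2.28
tcp_pos: [0.6059, -0.3619, 0.0154]
tool_rot: [-0.0, 0.982, 0.19, -0.0]
ft_force: [0.4, -0.4, 0.5]
grip_width: 0.0932
grasp_force: 0.0
```

>>> {"method": "pendant", "body": {"segments": [[[0, 0, 0, 0, 0, 0], [0, 0, 0, 0, 0, 0], [0, 0, 0, 0, 0, 0], [0, 0, 0, 0, 0, 0], [0, 0, 0, 0, 0, 0], [0, 0, 0, 0, 0, 0]]], "aperture": 0.05, "grip_force": 25}}

```text
clock: 3.02
tcp_pos: [0.6064, -0.362, 0.0165]
tool_rot: [0.0, 0.982, 0.19, 0.0]
ft_force: [-0.7, 1.2, 5.6]
grip_width: 0.0634
grasp_force: 25.0
```

>>> {"method": "pendant", "body": {"segments": [[[0, 0, -0.6, 0, 0, 0], [0, 0, -1.6, 0, 0, 0], [0, 0, -2.2, 0, 0, 0], [0, 0, -2.2, 0, 0, 0]]]}}

```text
clock: 3.52
tcp_pos: [0.6074, -0.3626, 0.1278]
tool_rot: [0.002, 0.982, 0.19, 0.002]
ft_force: [0.9, -0.0, -2.3]
grip_width: 0.0633
grasp_force: 25.0
```

```bash
python3 -c "
from h import *
go(.4945,.2934,.13)"
```

```text
shift [ 0.1404 -0.6507 -0.0044] rz None yaw now -1.188 tilt [ 0.004 -0.003 -1.   ]
```

>>> {"method": "pendant", "body": {"segments": [[[2.8, -13, -0.2, 0, 0, 0], [2.8, -13, -0.2, 0, 0, 0], [2.8, -13, -0.2, 0, 0, 0], [2.8, -13, -0.2, 0, 0, 0], [2.8, -13, -0.2, 0, 0, 0], [2.8, -13, -0.2, 0, 0, 0], [2.8, -13, -0.2, 0, 0, 0], [2.8, -13, -0.2, 0, 0, 0], [2.8, -13, -0.2, 0, 0, 0], [2.8, -13, -0.2, 0, 0, 0], [2.8, -13, -0.2, 0, 0, 0], [2.8, -13, -0.2, 0, 0, 0], [2.8, -13, -0.2, 0, 0, 0], [2.8, -13, -0.2, 0, 0, 0], [2.8, -13, -0.2, 0, 0, 0], [2.8, -13, -0.2, 0, 0, 0]]]}}

```text
clock: 5.52
tcp_pos: [0.4934, 0.2927, 0.1358]
tool_rot: [0.0, 0.982, 0.19, 0.0]
ft_force: [-0.2, 0.1, -1.0]
grip_width: 0.0628
grasp_force: 25.0
```

```bash
python3 -c "
from h import *
go(.4945,.2934,.0225);d=robot.get_image('wrist');cv2.imwrite('pics/w2.png',d['image'])"
```

```text
shift [ 0.0013 -0.0003  0.1133] rz None yaw now -1.189 tilt [ 0. -0. -1.]
```

View pics/w2.png

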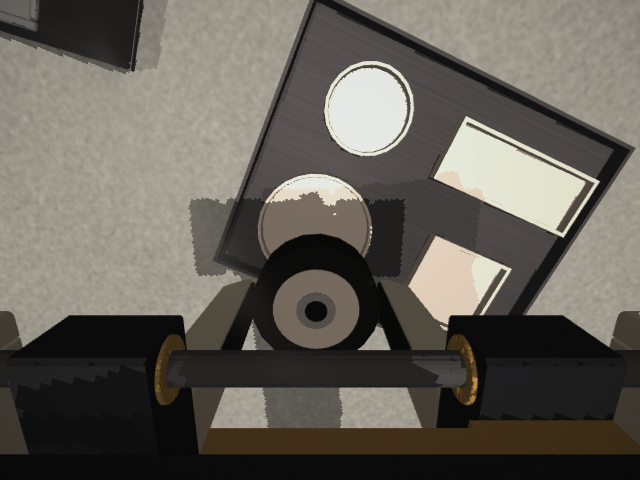

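The roller is held upright and lined up with the big well, whose centre is near (315,230). The small well is at (369,108) and the trough at (518,177).

```bash
python3 -c "
from h import *
print(wcast((315,230),.015),wcast((369,108),.013),wcast((516,177),.013))"
```

```text
[0.4979359  0.29443117 0.015     ] [0.60373745 0.29201657 0.013     ] [0.60053526 0.15838864 0.013     ]
```

>>> {"method": "pendant", "body": {"segments": [[[0.02, 0, 1, 0, 0, 0], [0.02, 0, 1.8, 0, 0, 0], [0.02, 0, 2.1, 0, 0, 0], [0.02, 0, 2.24, 0, 0, 0], [0.02, 0, 2.24, 0, 0, 0]]]}}

```text
clock: 6.35
tcp_pos: [0.4947, 0.2943, 0.0244]
tool_rot: [-0.0, 0.982, 0.19, 0.001]
ft_force: [0.0, -0.1, -1.4]
grip_width: 0.0634
grasp_force: 25.0
```

>>> {"method": "pendant", "body": {"segments": [[[0, 0, 0.04, 0, 0, 0], [0, 0, 0.04, 0, 0, 0]]]}}

```text
clock: 6.6
tcp_pos: [0.4945, 0.2942, 0.0226]
tool_rot: [-0.0, 0.982, 0.19, 0.001]
ft_force: [0.5, 1.0, 0.5]
grip_width: 0.0628
grasp_force: 25.0
```

>>> {"method": "pendant", "body": {"segments": [[[0, 0, 0, 0, 0, 0], [0, 0, 0, 0, 0, 0], [0, 0, 0, 0, 0, 0], [0, 0, 0, 0, 0, 0]]], "aperture": 0.08}}

```text
clock: 7.1
tcp_pos: [0.494, 0.2939, 0.0217]
tool_rot: [-0.0, 0.982, 0.19, 0.0]
ft_force: [-0.6, -0.4, 0.2]
grip_width: 0.0797
grasp_force: 0.0
```

>>> {"method": "pendant", "body": {"segments": [[[0, 0, -0.6, 0, 0, 0], [0, 0, -1.6, 0, 0, 0], [0, 0, -2.6, 0, 0, 0], [0, 0, -2.6, 0, 0, 0], [0, 0, -2.6, 0, 0, 0]]]}}

```text
clock: 7.72
tcp_pos: [0.4934, 0.2935, 0.1512]
tool_rot: [0.0, 0.982, 0.19, -0.001]
ft_force: [-0.6, -0.0, 0.0]
grip_width: 0.0799
grasp_force: 0.0
```

```bash
python3 -c "
from h import *
go(.6132,-.2156,.155);go(.6132,-.2156,.032)"
```

```text
shift [-0.079   0.517  -0.0037] rz None yaw now -1.188 tilt [-0.001 -0.001 -1.   ]
shift [-0.0789  0.517   0.1193] rz None yaw now -1.188 tilt [-0.001 -0.001 -1.   ]
```

In the tool's units: 0.517 m is 10.34, -0.079 m is -1.58.

>>> {"method": "pendant", "body": {"segments": [[[-1.58, 10.34, 0, 0, 0, 0], [-1.58, 10.34, 0, 0, 0, 0], [-1.58, 10.34, 0, 0, 0, 0], [-1.58, 10.34, 0, 0, 0, 0], [-1.58, 10.34, 0, 0, 0, 0], [-1.58, 10.34, 0, 0, 0, 0], [-1.58, 10.34, 0, 0, 0, 0], [-1.58, 10.34, 0, 0, 0, 0], [-1.58, 10.34, 0, 0, 0, 0], [-1.58, 10.34, 0, 0, 0, 0], [-1.58, 10.34, 0, 0, 0, 0], [-1.58, 10.34, 0, 0, 0, 0], [-1.58, 10.34, 0, 0, 0, 0], [-1.58, 10.34, 0, 0, 0, 0]]], "aperture": 0.08}}

```text
clock: 9.48
tcp_pos: [0.6139, -0.2145, 0.1519]
tool_rot: [-0.0, 0.982, 0.191, 0.0]
ft_force: [-0.1, -0.1, -0.0]
grip_width: 0.0801
grasp_force: 0.0
```

```bash
python3 -c "
from h import *
go(.6132,-.2156,.032);d=robot.get_image('wrist');cv2.imwrite('pics/w3.png',d['image'])"
```

```text
shift [-0.0011  0.0007  0.1199] rz None yaw now -1.187 tilt [ 0.  0. -1.]
```

View pics/w3.png

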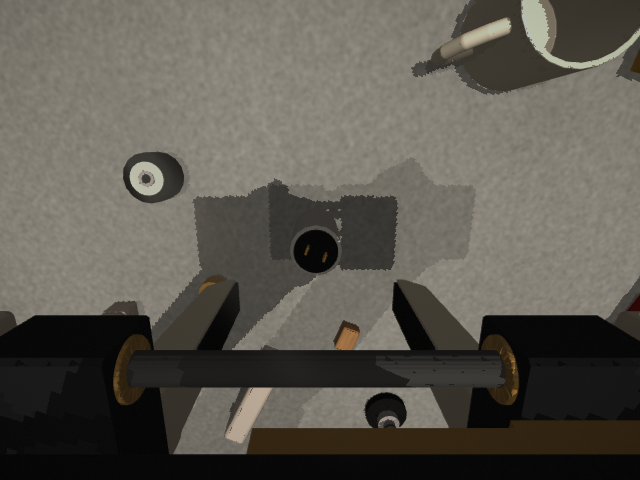

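Capacitor top is centred between the fingers at (316,250). Descending.

```bash
python3 -c "
from h import *
print(wcast((316,250),.072))"
```

```text
[ 0.61405345 -0.2158849   0.072     ]
```

>>> {"method": "pendant", "body": {"segments": [[[0, 0, 1, 0, 0, 0], [0, 0, 2, 0, 0, 0], [0, 0, 2.36, 0, 0, 0], [0, 0, 2.36, 0, 0, 0]]]}}

```text
clock: 10.07
tcp_pos: [0.6135, -0.2152, 0.033]
tool_rot: [-0.0, 0.982, 0.19, -0.001]
ft_force: [-0.6, 0.1, -0.3]
grip_width: 0.0801
grasp_force: 0.0
```

>>> {"method": "pendant", "body": {"segments": [[[0, 0, 0, 0, 0, 0], [0, 0, 0, 0, 0, 0], [0, 0, 0, 0, 0, 0], [0, 0, 0, 0, 0, 0], [0, 0, 0, 0, 0, 0], [0, 0, 0, 0, 0, 0]]], "aperture": 0.03, "grip_force": 25}}

```text
clock: 10.82
tcp_pos: [0.6139, -0.2151, 0.034]
tool_rot: [-0.0, 0.982, 0.19, 0.0]
ft_force: [-1.4, 0.5, 2.8]
grip_width: 0.0394
grasp_force: 25.0
```

>>> {"method": "pendant", "body": {"segments": [[[0, 0, -0.6, 0, 0, 0], [0, 0, -1.6, 0, 0, 0], [0, 0, -2.4, 0, 0, 0], [0, 0, -2.4, 0, 0, 0]]]}}

```text
clock: 11.32
tcp_pos: [0.6161, -0.2162, 0.1571]
tool_rot: [0.002, 0.982, 0.19, 0.003]
ft_force: [-0.6, 0.2, -2.1]
grip_width: 0.0395
grasp_force: 25.0
```

```bash
python3 -c "
from h import *
go(.602,.2918,.155)"
```

```text
shift [ 0.1766 -0.4765  0.0007] rz None yaw now -1.188 tilt [ 0.007 -0.003 -1.   ]
```

In the tool's units: -0.477 m is -9.54, 0.177 m is 3.54.

>>> {"method": "pendant", "body": {"segments": [[[3.54, -9.54, 0, 0, 0, 0], [3.54, -9.54, 0, 0, 0, 0], [3.54, -9.54, 0, 0, 0, 0], [3.54, -9.54, 0, 0, 0, 0], [3.54, -9.54, 0, 0, 0, 0], [3.54, -9.54, 0, 0, 0, 0], [3.54, -9.54, 0, 0, 0, 0], [3.54, -9.54, 0, 0, 0, 0], [3.54, -9.54, 0, 0, 0, 0], [3.54, -9.54, 0, 0, 0, 0], [3.54, -9.54, 0, 0, 0, 0], [3.54, -9.54, 0, 0, 0, 0], [3.54, -9.54, 0, 0, 0, 0], [3.54, -9.54, 0, 0, 0, 0]]]}}

```text
clock: 13.08
tcp_pos: [0.6, 0.2928, 0.1539]
tool_rot: [-0.0, 0.982, 0.19, 0.0]
ft_force: [-0.1, -0.1, -1.0]
grip_width: 0.0394
grasp_force: 25.0
```

```bash
python3 -c "
from h import *
go(.602,.2918,.04)"
```

```text
shift [0.0014 0.0017 0.1139] rz None yaw now -1.189 tilt [ 0.  0. -1.]
```

>>> {"method": "pendant", "body": {"segments": [[[0.02, 0.04, 1, 0, 0, 0], [0.02, 0.04, 1.8, 0, 0, 0], [0.02, 0.04, 2.14, 0, 0, 0], [0.02, 0.04, 2.26, 0, 0, 0], [0.02, 0.04, 2.28, 0, 0, 0], [0.02, 0.04, 2.3, 0, 0, 0], [0.02, 0.04, 2.3, 0, 0, 0]]]}}

```text
clock: 13.95
tcp_pos: [0.6025, 0.2923, 0.0401]
tool_rot: [-0.0, 0.982, 0.19, 0.001]
ft_force: [0.1, 0.3, -0.2]
grip_width: 0.0393
grasp_force: 25.0
```

>>> {"method": "pendant", "body": {"segments": [[[0, 0, 0, 0, 0, 0], [0, 0, 0, 0, 0, 0], [0, 0, 0, 0, 0, 0]]], "aperture": 0.065}}

```text
clock: 14.32
tcp_pos: [0.6016, 0.2919, 0.0388]
tool_rot: [-0.0, 0.982, 0.19, 0.0]
ft_force: [-0.6, 0.3, -0.1]
grip_width: 0.063
grasp_force: 0.0
```

>>> {"method": "pendant", "body": {"segments": [[[0, 0, -0.6, 0, 0, 0], [0, 0, -1.6, 0, 0, 0], [0, 0, -2.6, 0, 0, 0], [0, 0, -2.6, 0, 0, 0], [0, 0, -2.6, 0, 0, 0]]]}}

```text
clock: 14.95
tcp_pos: [0.6009, 0.2916, 0.1682]
tool_rot: [0.0, 0.982, 0.19, -0.001]
ft_force: [-0.5, -0.6, -1.4]
grip_width: 0.0649
grasp_force: 0.0
```

```bash
python3 -c "
from h import *
go(.452,-.362,.165,)"
```

```text
shift [-0.3823  0.5506  0.0037] rz None yaw now -1.188 tilt [-0.001 -0.    -1.   ]
```

>>> {"method": "pendant", "body": {"segments": [[[-7.64, 11.02, 0, 0, 0, 0], [-7.64, 11.02, 0, 0, 0, 0], [-7.64, 11.02, 0, 0, 0, 0], [-7.64, 11.02, 0, 0, 0, 0], [-7.64, 11.02, 0, 0, 0, 0], [-7.64, 11.02, 0, 0, 0, 0], [-7.64, 11.02, 0, 0, 0, 0], [-7.64, 11.02, 0, 0, 0, 0], [-7.64, 11.02, 0, 0, 0, 0], [-7.64, 11.02, 0, 0, 0, 0], [-7.64, 11.02, 0, 0, 0, 0], [-7.64, 11.02, 0, 0, 0, 0], [-7.64, 11.02, 0, 0, 0, 0], [-7.64, 11.02, 0, 0, 0, 0], [-7.64, 11.02, 0, 0, 0, 0], [-7.64, 11.02, 0, 0, 0, 0]]], "aperture": 0.06}}

```text
clock: 16.95
tcp_pos: [0.4534, -0.3612, 0.1688]
tool_rot: [-0.0, 0.982, 0.191, 0.0]
ft_force: [-0.6, -1.0, 0.4]
grip_width: 0.0597
grasp_force: 0.0
```

```bash
python3 -c "
from h import *
go(.452,-.362,.03);d=robot.get_image('wrist');t=robot.get_image('top');cv2.imwrite('pics/w4.png',np.hstack([cv2.resize(d['image'],(400,300)),cv2.resize(t['image'],(400,300))]))"
```

```text
shift [-0.0016  0.0002  0.1388] rz None yaw now -1.187 tilt [ 0.  0. -1.]
```

View pics/w4.png

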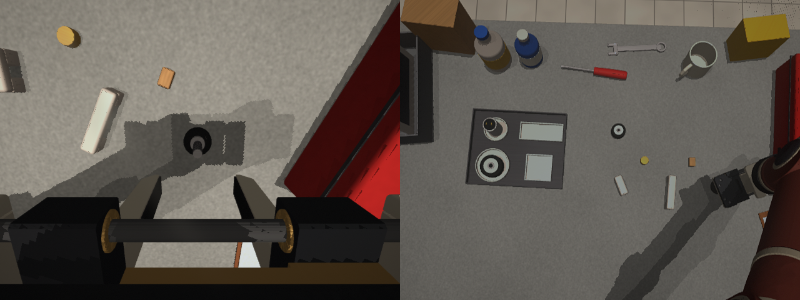

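Roller and capacitor sit in their wells: (490,165) and (493,127) in the right half. The foot is centred under the gripper at (197,142) in the left half.

```bash
python3 -c "
from h import *
print(wcast((315,224),.007),wcast((317,241),.075))"
```

```text
[ 0.45403681 -0.36164229  0.007     ] [ 0.45635418 -0.3624929   0.075     ]
```

>>> {"method": "pendant", "body": {"segments": [[[-0.02, 0, 1, 0, 0, 0], [-0.02, 0, 2, 0, 0, 0], [-0.02, 0, 2.6, 0, 0, 0], [-0.02, 0, 2.76, 0, 0, 0], [-0.02, 0, 2.76, 0, 0, 0]]]}}

```text
clock: 17.77
tcp_pos: [0.4524, -0.3626, 0.031]
tool_rot: [0.0, 0.982, 0.19, 0.0]
ft_force: [0.1, -0.2, 1.0]
grip_width: 0.0603
grasp_force: 0.0
```

>>> {"method": "pendant", "body": {"segments": [[[0, 0, 0, 0, 0, 0], [0, 0, 0, 0, 0, 0], [0, 0, 0, 0, 0, 0], [0, 0, 0, 0, 0, 0], [0, 0, 0, 0, 0, 0], [0, 0, 0, 0, 0, 0]]], "aperture": 0.004, "grip_force": 30}}

```text
clock: 18.52
tcp_pos: [0.4519, -0.3622, 0.0306]
tool_rot: [-0.0, 0.982, 0.19, -0.0]
ft_force: [-0.4, 0.1, -0.6]
grip_width: 0.012
grasp_force: 30.0
```

>>> {"method": "pendant", "body": {"segments": [[[0, 0, -0.6, 0, 0, 0], [0, 0, -1.6, 0, 0, 0], [0, 0, -2.6, 0, 0, 0], [0, 0, -2.6, 0, 0, 0]]]}}

```text
clock: 19.02
tcp_pos: [0.4543, -0.3642, 0.1648]
tool_rot: [0.004, 0.982, 0.19, 0.003]
ft_force: [0.4, 0.5, -1.8]
grip_width: 0.0115
grasp_force: 30.0
```

```bash
python3 -c "
from h import *
go(.4935,.162,.16)"
```

```text
shift [ 0.2328 -0.4736  0.0021] rz None yaw now -1.188 tilt [ 0.008 -0.006 -1.   ]
```

In the tool's units: -0.474 m is -9.48, 0.233 m is 4.66.

>>> {"method": "pendant", "body": {"segments": [[[4.66, -9.48, 0, 0, 0, 0], [4.66, -9.48, 0, 0, 0, 0], [4.66, -9.48, 0, 0, 0, 0], [4.66, -9.48, 0, 0, 0, 0], [4.66, -9.48, 0, 0, 0, 0], [4.66, -9.48, 0, 0, 0, 0], [4.66, -9.48, 0, 0, 0, 0], [4.66, -9.48, 0, 0, 0, 0], [4.66, -9.48, 0, 0, 0, 0], [4.66, -9.48, 0, 0, 0, 0], [4.66, -9.48, 0, 0, 0, 0], [4.66, -9.48, 0, 0, 0, 0], [4.66, -9.48, 0, 0, 0, 0], [4.66, -9.48, 0, 0, 0, 0]]]}}

```text
clock: 20.78
tcp_pos: [0.4913, 0.1637, 0.1608]
tool_rot: [0.0, 0.982, 0.19, 0.0]
ft_force: [-1.0, 1.2, -0.7]
grip_width: 0.0112
grasp_force: 30.0
```

```bash
python3 -c "
from h import *
go(.4935,.162,.037)"
```

```text
shift [0.0014 0.0024 0.1238] rz None yaw now -1.189 tilt [ 0. -0. -1.]
```

In the tool's units: 0.125 m is 2.5, 0.123 m is 2.46.

>>> {"method": "pendant", "body": {"segments": [[[0.02, 0.04, 1, 0, 0, 0], [0.02, 0.04, 2, 0, 0, 0], [0.02, 0.04, 2.34, 0, 0, 0], [0.02, 0.04, 2.46, 0, 0, 0], [0.02, 0.04, 2.5, 0, 0, 0], [0.02, 0.04, 2.5, 0, 0, 0], [0.02, 0.04, 2.5, 0, 0, 0]]]}}

```text
clock: 21.65
tcp_pos: [0.4938, 0.1632, 0.0365]
tool_rot: [-0.0, 0.982, 0.19, 0.001]
ft_force: [0.6, -0.3, 0.4]
grip_width: 0.0115
grasp_force: 30.0
```

>>> {"method": "pendant", "body": {"segments": [[[0, 0, 0, 0, 0, 0], [0, 0, 0, 0, 0, 0], [0, 0, 0, 0, 0, 0]]], "aperture": 0.04}}

```text
clock: 22.02
tcp_pos: [0.4929, 0.1629, 0.0358]
tool_rot: [-0.0, 0.982, 0.19, 0.0]
ft_force: [1.1, 0.1, 0.2]
grip_width: 0.0368
grasp_force: 0.0
```

>>> {"method": "pendant", "body": {"segments": [[[0, 0, -0.6, 0, 0, 0], [0, 0, -1.6, 0, 0, 0], [0, 0, -2.4, 0, 0, 0], [0, 0, -2.4, 0, 0, 0], [0, 0, -2.4, 0, 0, 0]]]}}

```text
clock: 22.65
tcp_pos: [0.4921, 0.1627, 0.1551]
tool_rot: [0.0, 0.982, 0.19, -0.001]
ft_force: [-0.3, 0.0, -0.2]
grip_width: 0.0399
grasp_force: 0.0
```

```bash
python3 -c "
from h import *
go(.431,-.221,.14,1.497);print(robot.read_state()['q'])"
```

```text
shift [-0.2001  0.3331  0.0153] rz 0.45671477207291744 yaw now -1.188 tilt [-0.001 -0.    -1.   ]
[-0.38769534  0.49060339  0.03841771  1.88192915 -0.02613552  0.7707916
 -1.52290974]
```

In the tool's units: 0.333 m is 6.66, -0.2 m is -4, 0.457 rad is 4.57.

>>> {"method": "pendant", "body": {"segments": [[[-4, 6.66, 0, 0, 0, 4.57], [-4, 6.66, 0, 0, 0, 4.57], [-4, 6.66, 0, 0, 0, 4.57], [-4, 6.66, 0, 0, 0, 4.57], [-4, 6.66, 0, 0, 0, 4.57], [-4, 6.66, 0, 0, 0, 4.57], [-4, 6.66, 0, 0, 0, 4.57], [-4, 6.66, 0, 0, 0, 4.57], [-4, 6.66, 0, 0, 0, 4.57], [-4, 6.66, 0, 0, 0, 4.57], [-4, 6.66, 0, 0, 0, 4.57], [-4, 6.66, 0, 0, 0, 4.57]]], "aperture": 0.06}}

```text
clock: 24.15
tcp_pos: [0.4319, -0.2201, 0.1557]
tool_rot: [-0.0, 0.999, -0.037, 0.0]
ft_force: [0.3, -0.1, -1.0]
grip_width: 0.0601
grasp_force: 0.0
```

```bash
python3 -c "
from h import *
go(.431,-.221,.02,1.497);d=robot.get_image('wrist');cv2.imwrite('pics/w5.png',d['image'])"
```

```text
shift [-0.0008  0.001   0.1357] rz 0.0007418873252023062 yaw now -1.644 tilt [ 0.  0. -1.]
```

View pics/w5.png

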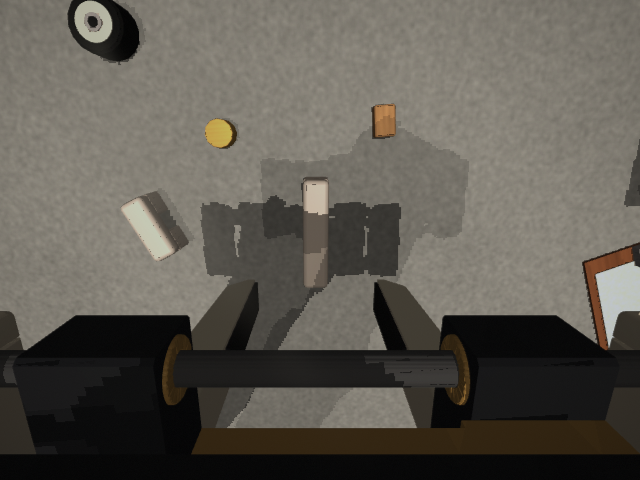

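The long handle lies squarely between the fingers, running from (315,180) to (315,287). The short handle at (154,227) is well clear.

```bash
python3 -c "
from h import *
print(wcast((315.5,182),.036),wcast((315.5,286),.036))"
```

```text
[ 0.47743771 -0.22465724  0.036     ] [ 0.38630987 -0.21821577  0.036     ]
```

>>> {"method": "pendant", "body": {"segments": [[[0, 0.02, 1, 0, 0, 0], [0, 0.02, 2, 0, 0, 0], [0, 0.02, 2.56, 0, 0, 0], [0, 0.02, 2.72, 0, 0, 0], [0, 0.02, 2.72, 0, 0, 0]]]}}

```text
clock: 24.92
tcp_pos: [0.4318, -0.2219, 0.0198]
tool_rot: [0.0, 0.999, -0.037, 0.0]
ft_force: [0.4, -0.0, 0.4]
grip_width: 0.0602
grasp_force: 0.0
```

>>> {"method": "pendant", "body": {"segments": [[[0, 0, 0, 0, 0, 0], [0, 0, 0, 0, 0, 0], [0, 0, 0, 0, 0, 0], [0, 0, 0, 0, 0, 0], [0, 0, 0, 0, 0, 0]]], "aperture": 0.01, "grip_force": 25}}

```text
clock: 25.55
tcp_pos: [0.4317, -0.2214, 0.0199]
tool_rot: [-0.0, 0.999, -0.037, 0.0]
ft_force: [0.0, 1.0, 2.6]
grip_width: 0.0218
grasp_force: 25.0
```

>>> {"method": "pendant", "body": {"segments": [[[0, 0, -0.6, 0, 0, 0], [0, 0, -1.6, 0, 0, 0], [0, 0, -2.4, 0, 0, 0], [0, 0, -2.4, 0, 0, 0]]]}}

```text
clock: 26.05
tcp_pos: [0.4333, -0.2227, 0.1422]
tool_rot: [0.001, 0.999, -0.037, 0.003]
ft_force: [0.5, 0.2, -1.3]
grip_width: 0.0217
grasp_force: 25.0
```

```bash
python3 -c "
from h import *
go(.5998,.1588,.14,-.028)"
```

```text
shift [ 0.1377 -0.3928  0.0021] rz 1.5245878348551347 yaw now -1.645 tilt [ 0.006 -0.003 -1.   ]
```

>>> {"method": "pendant", "body": {"segments": [[[2.76, -7.86, -0.2, 0, 0, -16.17], [2.76, -7.86, -0.2, 0, 0, -16.17], [2.76, -7.86, -0.2, 0, 0, -16.17], [2.76, -7.86, -0.2, 0, 0, -16.17], [2.76, -7.86, -0.2, 0, 0, -16.17], [2.76, -7.86, -0.2, 0, 0, -16.17], [2.76, -7.86, -0.2, 0, 0, -16.17], [2.76, -7.86, -0.2, 0, 0, -16.17], [2.76, -7.86, -0.2, 0, 0, -16.17], [2.76, -7.86, -0.2, 0, 0, -16.17], [2.76, -7.86, -0.2, 0, 0, -16.17], [2.76, -7.86, -0.2, 0, 0, -16.17], [2.76, -7.86, -0.2, 0, 0, -16.17], [2.76, -7.86, -0.2, 0, 0, -16.17], [2.76, -7.86, -0.2, 0, 0, -16.17]]]}}

```text
clock: 27.92
tcp_pos: [0.5984, 0.1601, 0.1498]
tool_rot: [0.0, 0.717, 0.697, 0.0]
ft_force: [0.3, -0.6, -1.2]
grip_width: 0.0216
grasp_force: 25.0
```

```bash
python3 -c "
from h import *
go(.5998,.1588,.026,-.028);d=robot.get_image('wrist');cv2.imwrite('pics/w6.png',d['image'])"
```

```text
shift [-0.0012  0.0014  0.1238] rz 5.073346900585918e-06 yaw now -0.028 tilt [ 0.  0. -1.]
```

View pics/w6.png

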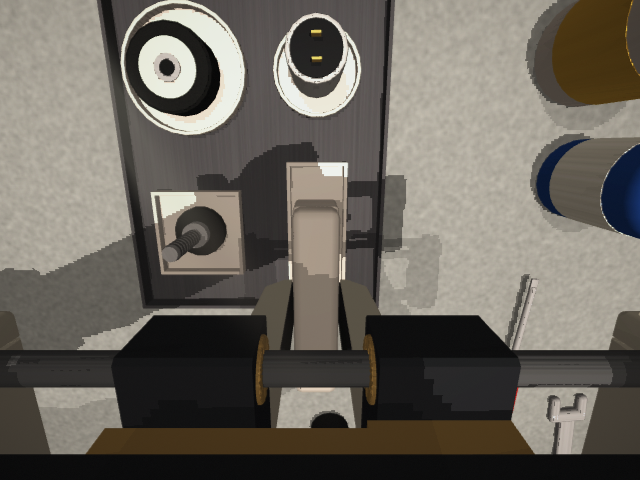

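The handle is over the trough and parallel to it; the trough spans (287–348, 163 downward). The roller, capacitor and foot all stand in their inserts.

In the tool's units: 0.125 m is 2.5, 0.122 m is 2.44.

>>> {"method": "pendant", "body": {"segments": [[[-0.02, 0.02, 1, 0, 0, 0], [-0.02, 0.02, 2, 0, 0, 0], [-0.02, 0.02, 2.34, 0, 0, 0], [-0.02, 0.02, 2.44, 0, 0, 0], [-0.02, 0.02, 2.5, 0, 0, 0], [-0.02, 0.02, 2.5, 0, 0, 0], [-0.02, 0.02, 2.5, 0, 0, 0]]]}}

```text
clock: 28.85
tcp_pos: [0.6002, 0.1592, 0.026]
tool_rot: [0.001, 0.717, 0.697, 0.001]
ft_force: [1.1, -0.6, 0.8]
grip_width: 0.0214
grasp_force: 25.0
```

>>> {"method": "pendant", "body": {"segments": [[[0, 0, 0, 0, 0, 0], [0, 0, 0, 0, 0, 0], [0, 0, 0, 0, 0, 0]]], "aperture": 0.04}}

```text
clock: 29.22
tcp_pos: [0.5994, 0.159, 0.0248]
tool_rot: [0.0, 0.717, 0.697, 0.0]
ft_force: [-0.3, 0.4, -0.9]
grip_width: 0.0395
grasp_force: 0.0
```

>>> {"method": "pendant", "body": {"segments": [[[0, 0, -0.6, 0, 0, 0], [0, 0, -1.6, 0, 0, 0], [0, 0, -3, 0, 0, 0], [0, 1.2, -3.6, 0, 0, 0], [0, 2.4, -3.6, 0, 0, 0], [1.2, 3.6, -3.6, 0, 0, 0], [2.4, 4.8, -3.6, 0, 0, 0]]]}}

```text
clock: 30.1
tcp_pos: [0.8036, 0.2334, 0.2052]
tool_rot: [0.0, 0.717, 0.697, 0.001]
ft_force: [1.8, 0.3, 0.3]
grip_width: 0.04
grasp_force: 0.0
```

```bash
python3 -c "
from h import *
go(.5,-.2,.25)"
```

```text
shift [-0.4421 -0.2907 -0.0453] rz None yaw now -0.029 tilt [ 0.001  0.    -1.   ]
```

I sidestepped the wrong way: tool y is world x at this yaw. No contact shows in the force reading, so I'll go up and clear away.

In the tool's units: -0.2 m is -4, -0.44 m is -8.8.

>>> {"method": "pendant", "body": {"segments": [[[0, 0, -0.6, 0, 0, 0], [0, 0, -1.2, 0, 0, 0], [-4, -5.8, -1.2, 0, 0, 0], [-4, -5.8, -1.2, 0, 0, 0], [-4, -5.8, -1.2, 0, 0, 0], [-4, -5.8, -1.2, 0, 0, 0], [-4, -5.8, -1.2, 0, 0, 0], [-4, -5.8, -1.2, 0, 0, 0], [-8.8, -5.8, -1.2, 0, 0, 0], [-8.8, -5.8, -1.2, 0, 0, 0], [-8.8, -5.8, -1.2, 0, 0, 0], [-8.8, -5.8, -1.2, 0, 0, 0], [-8.8, -5.8, -1.2, 0, 0, 0], [-8.8, -5.8, -1.2, 0, 0, 0]]]}}

```text
clock: 31.85
tcp_pos: [0.5, -0.1974, 0.2648]
tool_rot: [-0.001, 0.717, 0.697, 0.0]
ft_force: [-0.4, 1.2, 0.0]
grip_width: 0.0398
grasp_force: 0.0
```

```bash
python3 -c "
from h import *
t=robot.get_image('top');s=robot.get_image('side');a=t['image'][10:310,60:460];b=s['image'][220:420,150:350]
cv2.imwrite('pics/f.png',np.hstack([cv2.resize(a,(400,300)),cv2.resize(b,(300,300))]))"
```

```text
(no output)
```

View pics/f.png

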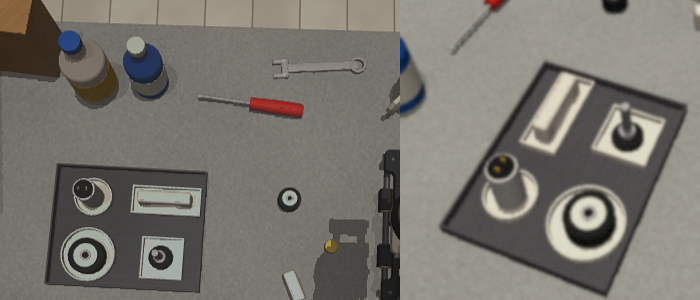

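All four parts stand in their inserts in both views. The bottles are undisturbed, and the decoys are at their original pixels: small wheel (349,209), short handle (352,296).

```bash
python3 -c "
from workcell import robot
print(robot.job_done())"
```

```text
the job is handed in; nothing more can be done
None
```

The job is handed in: in the last camera views the roller, capacitor, levelling foot and long handle are each in their own insert and the small wheel and short handle haven't moved, but no verdict was returned.

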